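Turn over and gauge the next housing

ROBOT

A 6-joint arm with a two-finger parallel gripper is mounted at the origin on the work surface. World frame = base frame: x ahead of the robot, y to its left, z up, the work surface at z = 0. Lengths are in m, angles in rad, forces in N, time in s.
With the tool pointing down it reaches from about 0.25 to 0.725 m from the base axis. Payload 4 kg.
Tool frame: the origin (TCP) lies midway between the tips of the shut fingers; the grasp point (between the pads) lies 19 mm behind it (bot.grip_point_offset is the distance from the TCP to the grasp point, in m); z points along the fingers, y is the line along which they close (so a half turn about z gives the same grasp; the last joint's range is limited). The gripper opens to 85 mm and grips with 20 to 120 N. Pads are 22 mm wide; open, the fingers measure 114 mm over their backs; the gripper's body (76 mm by 85 mm) begins 54 mm behind the grasp point. The pads swing forward as they close: fully open they stand 13 mm farther back than shut.
Start: joints at [-1.119, 0.241, 0.005, 1.335, 0, 1.571], TCP at [0.218, -0.45, 0.231] pointing down, gripper open.
Joint ranges: [-2.72, 2.72], [-1.05, 1.87], [-1.09, 1.28], [-1.99, 2.15], [-1.42, 1.44], [-3.14, 3.14]. Speed limits (rad/s): [2.79, 2.79, 3.14, 3.14, 3.14, 3.14].

INTERFACE

Orientations are given as a unit quaternion [x, y, z, w].
In Python, from workcell import bot gives the robot as it stands.
- The arm moves only by the tool step_arm, never from a script. Its argument "targets" is text: rows parted by semicolons, each of 7 numbers parted by spaces: the opening, from -1 (shut) to 1 (fully open), so that 0 is half open, then the shift along the world's x, y, z normalised to -1 to 1, where 1 is 0.5 m, then the turn, a rotation vector about the world's x, y, z normalised to -1 to 1, where 1 is pi/4 rad. In form: gripper x y z wx wy wz; .... A call has 1 to 10 rows; each row is the pose to reach, as a shift and turn from the pose commanded when the call began; what a row does not reach only later rows make up. A row lasts 1/12 s, in which the tool goes at most 41.7 mm and 7.16 degrees, less where a joint would pass 70% of its speed; a pose out of reach is approached as far as the arm can. A call with a number of a shift or a turn outside -1 to 1 is refused whole. A call with a gripper value outside its range is refused whole. The fingers move at their own pace and stop on an object; the grip force is fixed at half the most. Time passes only in rows, so rows that repeat a pose let the fingers close. It gives the time, the measured TCP pose, the force, the opening and the grip force at its end, in the units of the state.
- bot.get_obs(): the state, without advancing time (a new reading comes with each control period).
- bot.camera(name): name is "scene" or "top" or "wrist"; returns the picture (420x560x3 uint8, red, green, blue); there is no depth.
- bot.camera_info(name): a dict with "vertical_fov" (degrees; the focal length in pixels is half the picture's height over the tangent of half this angle, whatever the lens; pixels are square), "cx", "cy" (the principal point, pixels), "D" ([k1, k2, p1, p2, k3] as OpenCV has them; the pictures are not rectified), "pose" (4x4, takes a point from camera to world coordinates). Camera axes: x right, y up, looking along -z (the intrinsics and any distortion apply to the point x, -y, -z); pixel columns grow to the right and rows downward; lengths in m; the calibration is good to about 2 mm. A picture is of the moment at which its call begins: read the wrist's pose just before it. camera_info takes no time and is no camera call; for the wrist camera it gives the pose at the moment of the call.
- bot.job_done(): hands the job in; it is judged then, once.
The state is a dict: "clock": time; "joint_pos": joint angles; "joint_vel": joint speeds; "tau": joint torques, N m; "eef_pos": TCP position; "tool_rot": TCP orientation; "ft_force": force on the tool from outside, world axes, zero at the start; "ft_torque": the same for the moment, N m; "grip_width": finger opening in m; "grasp_force": force on a finger pad.
Only numpy, scipy, OpenCV 4.12 (cv2) and the standard library are available. Lean on these libraries where they do the work, as an engineer would, in place of code of your own. Each camera call takes 0.05 s, during which the arm holds its last target. There are 200 camera calls.

TASK

Change the part on the height comparator: take the measured housing off the measuring table and stand it, still open side down, in the free part of the blue tray. Then take the housing that stands open side up in the red tray, turn it over and stand it open side down in the middle of the measuring table, under the gauge's plunger; let go of it, and only then lower the gauge by its ball handle until the plunger rests on the housing and is pushed in by about 5 mm, never to its stop. Set the housings down without dropping them, do not touch the gauge itself, and leave the finished housing, the cover, the bottle and the caliper where they are.

Things in the scene. Friction and masses are not known exactly. Their poses are not given: they have to be found in the camera images.
- next_mid (a point): Aluminium housing, a square cup 50 x 50 mm, 54 mm tall: walls 5 mm, closed end 6 mm (four dark screw recesses). Mass 0.12 to 0.22 kg. This point is its centre (27 mm from either end); z points out of the OPEN end, x and y are square to the side faces. This is the next part: at first it stands OPEN SIDE UP in the red tray, at either end of it, beside the blue cover plate.
- measured_mid (a point): Aluminium housing, a square cup 50 x 50 mm, 54 mm tall: walls 5 mm, closed end 6 mm (four dark screw recesses). Mass 0.12 to 0.22 kg. This point is its centre (27 mm from either end); z points out of the OPEN end, x and y are square to the side faces. This is the measured part: at first it stands OPEN SIDE DOWN on the measuring table, under the gauge, turned up to 0.35 rad to the stand.
- finished_mid (a point): Aluminium housing, a square cup 50 x 50 mm, 54 mm tall: walls 5 mm, closed end 6 mm (four dark screw recesses). Mass 0.12 to 0.22 kg. This point is its centre (27 mm from either end); z points out of the OPEN end, x and y are square to the side faces. A bystander: already in the blue tray, in its -y half, open side down; it must stay there.
- tray_red: Red shallow tray fixed to the bench, 140 mm (its x) by 190 mm (its y), floor 4 mm thick with a dark liner, rim 12 mm high and 4 mm thick. Origin at the middle of its underside, on the bench. The two trays stand left and right of the comparator, either way round.
- tray_blue: Blue shallow tray fixed to the bench, same size and build as the red one; origin at the middle of its underside. It holds the finished housing (in its -y half); its +y half is free.
- table_top (a point): Centre of the top of the comparator's steel measuring table, 84 x 84 mm, 45 mm above the bench, on the plunger's axis; axes of the fixed stand, x towards the column, away from the robot. The cast base is 30 mm high, x = -55 to +135, y = -60 to +60 mm in these axes. The 28 mm column stands at x = +90 mm and reaches 364 mm above the bench.
- plunger_tip (a point): Lower tip of the gauge's thin plunger, straight above table_top, at first 130 to 155 mm above the table; comes down with the carriage. Above the tip: stem 8 mm thick; 22 mm stem clamp and arm to the column from 24 to 40 mm; round gauge body 56 mm across and 24 mm thick from 38 to 94 mm, dial to the robot; cap up to 103 mm. The robot must not touch gauge or plunger.
- handle_ball (a point): Centre of the black 27 mm ball handle of the gauge's carriage, on a 10 mm rod that comes from the column: at x = 0, y = -125 mm in the axes of table_top, 33 mm above the plunger's free (not pushed in) tip. Push or pull it straight down (about 3 N; 11 N up); the carriage slides on the column and stays where it is left.
- carriage (a joint): How far the gauge carriage has been lowered on the column, m: 0 fully up (tip 155 mm above the table), grows downward, at most 0.125. Starts between 0 and 0.025. Its iron clamp block round the column is 46 x 46 mm, from 11 to 55 mm above the free tip's level, with a knob out to y = +57 mm in the axes of table_top.
- plunger (a joint): How far the plunger is pushed into the gauge, m: 0 hanging free, 0.012 at its stop; spring about 0.7 N at first, 2.2 N at the stop.
- rod_box: Red box 90 x 90 x 60 mm full of thin upright steel rods up to 140 mm high, fixed to the bench behind one tray; origin at the middle of its underside.
- cleaner: White bottle 56 mm in diameter, 160 mm tall, standing loose behind the other tray; bystander. Origin at the middle of its underside.
- cover_mid (a point): Blue square cover plate 50 x 50 x 10 mm lying loose in the red tray, beside the next housing; bystander. This point is its centre, 5 mm above its underside.
- caliper: Digital caliper lying flat on the bench in front of the stand, about 170 mm long (its x, from -73 to +100 mm), 52 mm over the jaws (y up to +38 mm, at x near -68 mm), 9 mm thick; bystander. Origin on its underside.
Not all that is in view belongs to the job. What is shaped like the part that bears next_mid but pink or yellow is not meant.

How it is judged:
By the outcome, as a careful person would: the job done as asked, in the order asked, and still so for the second after the job is handed in, with the robot touching nothing.
It also fails if it takes over 72 s, if anything falls off the work surface, if the arm or the gripper's body presses on something with over 40 N, if the wrist force passes 120 N, or if a joint passes its speed limit or range.

## Working session

There is one attempt and no reset: what is moved stays moved. The work goes in short steps, Python scripts to look and compute and a tool call to move; the robot and the scene stay as the last step left them, time stands still between calls to the robot, and variables do not carry over. Pictures are saved under pics/ and viewed, at most 10 in all, crops included, and the job is handed in when it is done.

Besides the shell and the picture viewer there is one more tool, called after ">>>" as name(argument=value, ...) on one line, values as JSON. step_arm: Moves the arm, as the interface text tells. Scaled input: -1 to 1 covers 0.5 m each way for a shift and pi/4 rad each way for a turn. Its arguments: {"type":"object","properties":{"targets":{"type":"string"}},"required":["targets"]}

```bash
mkdir -p pics; ls; python3 - <<'E'
from workcell import bot
import cv2,numpy as np
o=bot.get_obs(); print(o['clock'],o['eef_pos'],o['tool_rot'],o['grip_width'])
for n in ['scene','top']:
    i=bot.camera_info(n); print(n,i)
    cv2.imwrite(f'pics/{n}0.png',bot.camera(n)[:,:,::-1])
E
```

```text
pics
0.0 [ 0.21801211 -0.44927193  0.23041458] [ 9.74590616e-01  2.23991148e-01 -2.41002707e-04 -1.01886522e-03] 0.08553112794788428
scene {'vertical_fov': 46.556726978528914, 'cx': 289.7181277209553, 'cy': 204.65216759326145, 'D': array([-0.15945959,  0.        ,  0.        ,  0.        ,  0.        ]), 'pose': array([[-0.26716804, -0.80110489,  0.53558584,  1.08723171],
       [ 0.96364683, -0.22068672,  0.15060597,  0.22026295],
       [-0.0024545 ,  0.55635269,  0.83094263,  1.09570335],
       [ 0.        ,  0.        ,  0.        ,  1.        ]])}
top {'vertical_fov': 51.02661628974896, 'cx': 272.8049287842147, 'cy': 198.3678685417479, 'D': array([-0.14513177,  0.        ,  0.        ,  0.        ,  0.        ]), 'pose': array([[ 0.00586439,  0.99838649, -0.05648026,  0.44134546],
       [-0.99997406,  0.00561883, -0.00450559,  0.03634067],
       [-0.00418097,  0.05650522,  0.99839355,  1.2379031 ],
       [ 0.        ,  0.        ,  0.        ,  1.        ]])}
```

View pics/top0.png

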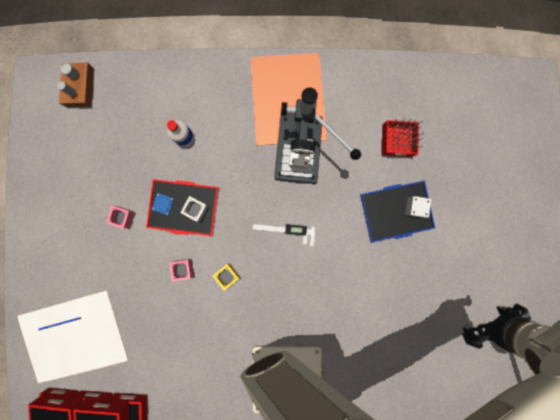

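View pics/scene0.png

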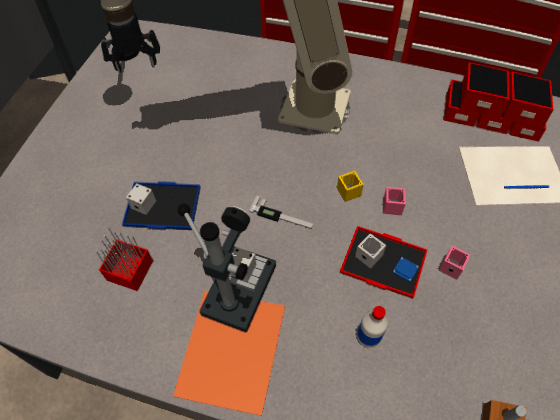

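```bash
cat > h.py <<'E'
from workcell import bot
import cv2,numpy as np
from scipy.spatial.transform import Rotation as R
def KD(i):
    f=210/np.tan(np.radians(i['vertical_fov'])/2)
    return np.array([[f,0,i['cx']],[0,f,i['cy']],[0,0,1.]]),np.array(i['D'])
def rays(i,px):
    K,D=KD(i); p=cv2.undistortPoints(np.array(px,float).reshape(-1,1,2),K,D).reshape(-1,2)
    d=np.c_[p[:,0],-p[:,1],-np.ones(len(p))]@i['pose'][:3,:3].T
    return i['pose'][:3,3],d
def onz(i,px,z):
    o,d=rays(i,px); return o+d*((z-o[2])/d[:,2])[:,None]
def proj(i,P):
    P=np.array(P,float).reshape(-1,3); q=(P-i['pose'][:3,3])@i['pose'][:3,:3]
    K,D=KD(i); return cv2.projectPoints(np.c_[q[:,0],-q[:,1],-q[:,2]].reshape(-1,1,3),np.zeros(3),np.zeros(3),K,D)[0].reshape(-1,2)
def tri(i1,p1,i2,p2):
    o1,d1=rays(i1,[p1]);o2,d2=rays(i2,[p2]);d1=d1[0];d2=d2[0]
    s=np.linalg.lstsq(np.c_[d1,-d2],o2-o1,rcond=None)[0]
    a=o1+s[0]*d1;b=o2+s[1]*d2; return (a+b)/2,np.linalg.norm(a-b)
def rectfit(P):
    r=cv2.minAreaRect(np.array(P[:,:2]*1000,np.float32)); return r
def grab(n,name):
    i=bot.camera_info(n); im=bot.camera(n)[:,:,::-1].copy(); cv2.imwrite(f'pics/{name}.png',im); return i,im
E
python3 - <<'E'
from h import *
t=bot.camera_info('top'); im=cv2.imread('pics/top0.png'); hsv=cv2.cvtColor(im,cv2.COLOR_BGR2HSV)
H,S,V=cv2.split(hsv)
def blob(m,roi,z,nm):
    k=np.zeros_like(m,np.uint8);x0,y0,x1,y1=roi;k[y0:y1,x0:x1]=m[y0:y1,x0:x1]*1
    v,u=np.nonzero(k); P=onz(t,np.c_[u,v],z); r=rectfit(P); print(nm,len(u),np.round(r[0],1),np.round(r[1],1),round(r[2],1),'px',u.min(),u.max(),v.min(),v.max(),'mean',np.round(P[:,:2].mean(0),4))
red=((H<8)|(H>172))&(S>150)&(V>80); blue=(H>100)&(H<130)&(S>120)&(V>60); wh=(S<50)&(V>150)
blob(red,(140,172,225,242),.012,'redtray'); blob(blue,(355,175,445,250),.012,'bluetray')
blob(blue,(150,190,175,217),.01,'cover')
blob(wh,(178,192,210,226),.058,'next'); blob(wh,(405,190,436,222),.058,'fin')
blob(red,(380,115,425,162),.06,'rodbox')
w=bot.camera_info('wrist');o=bot.get_obs()
T=np.eye(4);T[:3,:3]=R.from_quat(o['tool_rot']).as_matrix();T[:3,3]=o['eef_pos']
print(np.round(np.linalg.inv(T)@w['pose'],3),w['vertical_fov'],w['D'])
c=im[85:255,140:450]; c=cv2.resize(c,None,fx=2.55,fy=2.55,interpolation=cv2.INTER_CUBIC); 
s=cv2.imread('pics/scene0.png')[195:335,100:400]; s=cv2.resize(s,(790,int(140*790/300)),interpolation=cv2.INTER_CUBIC)
cv2.imwrite('pics/c_top.png',c);cv2.imwrite('pics/c_scene.png',s)
E
```

```text
redtray 509 [484.5 297.5] [189.4 148.4] 83.2 px 147 217 180 235 mean [0.4838 0.2997]
bluetray 358 [ 477.3 -310.3] [146.4 187.3] 12.5 px 361 433 181 241 mean [ 0.4747 -0.3041]
cover 297 [494.1 353.3] [51.1 50.8] 72.2 px 153 172 194 213 mean [0.4942 0.3534]
next 210 [479.9 257.7] [52.9 52.4] 61.8 px 181 205 196 220 mean [0.4795 0.2566]
fin 506 [ 491.6 -368.3] [67.8 84.9] 89.2 px 411 435 190 221 mean [ 0.4922 -0.372 ]
rodbox 952 [ 676.9 -306.4] [100.3  94.3] 86.8 px 382 418 120 155 mean [ 0.6733 -0.3013]
[[-0.001  0.966  0.258  0.065]
 [ 1.     0.001  0.     0.   ]
 [ 0.     0.258 -0.966 -0.142]
 [ 0.     0.     0.     1.   ]] 70.80060262380802 [-0.06075843  0.          0.          0.          0.        ]
```

View pics/c_top.png

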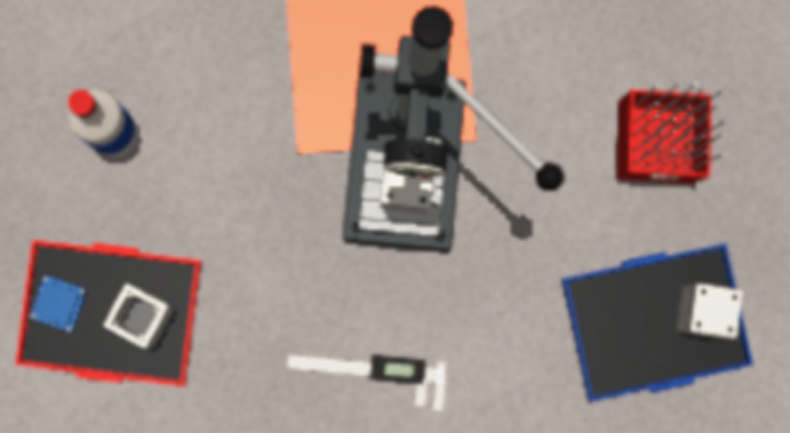

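View pics/c_scene.png

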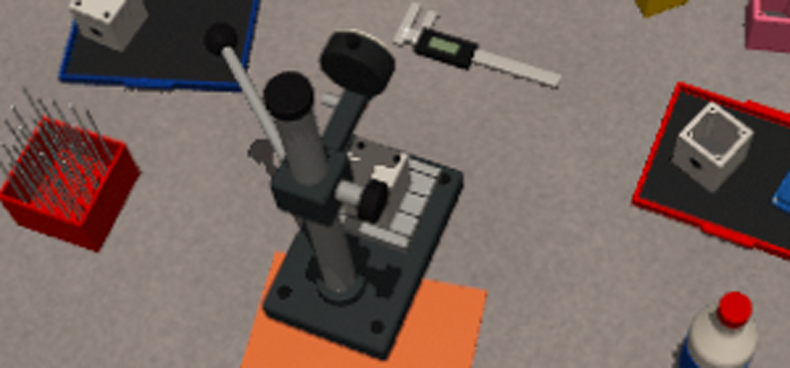

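The next part is the white-aluminium cup at top px (193,209), open side up in the red tray beside the blue cover (162,204). Pink (120,217), (180,270) and yellow (226,277) are decoys. The measured part is under the gauge at about (302,160), and the handle ball is at (355,154). The free +y half of the blue tray is around (380,212).

```bash
python3 - <<'E'
from h import *
t=bot.camera_info('top');s=bot.camera_info('scene')
ct=lambda u,v:(140+u/2.55,85+v/2.55); cs=lambda u,v:(100+u*.38,195+v*.38)
b=tri(t,ct(549,177),s,cs(220,39)); print('ball',np.round(b[0],4),b[1])
print('colcap',onz(t,[ct(432,24)],.364),onz(s,[cs(290,84)],.364))
print('base top FL FR BL(img)',onz(t,[ct(346,241),ct(450,250),ct(361,80)],.03).round(4).tolist())
print('base scene: +y-x,+x+y,+x-y',onz(s,[cs(460,178),cs(385,346),cs(264,302)],.03).round(4).tolist())
print('yellow,pink',onz(t,[(226,277),(180,270),(120,217)],.03).round(3).tolist())
print('caliper',onz(t,[(253,229),(315,230),(307,243)],.005).round(3).tolist())
# blue tray corners crop
print('blue c',onz(t,[ct(563,280),ct(726,246),ct(751,362),ct(590,400)],.012).round(4).tolist())
print('red c',onz(t,[ct(34,242),ct(201,262),ct(186,384),ct(17,364)],.012).round(4).tolist())
print('fin top c',onz(t,[ct(697,284),ct(743,291),ct(737,338),ct(692,330)],.058).round(4).tolist())
print('next top c',onz(t,[ct(126,284),ct(169,303),ct(150,349),ct(104,328)],.058).round(4).tolist())
print(np.round(bot.get_obs()['joint_pos'],3))
E
```

```text
ball [ 0.602  -0.1509  0.2298] 0.0018232423449222603
colcap [[ 0.70305263 -0.03295512  0.364     ]] [[ 0.69819344 -0.03462694  0.364     ]]
base top FL FR BL(img) [[0.5618, 0.0342, 0.03], [0.5527, -0.0784, 0.03], [0.7392, 0.0187, 0.03]]
base scene: +y-x,+x+y,+x-y [[0.5741, 0.0375, 0.03], [0.7478, 0.021, 0.03], [0.7388, -0.0947, 0.03]]
yellow,pink [[0.293, 0.169, 0.03], [0.311, 0.296, 0.03], [0.455, 0.469, 0.03]]
caliper [[0.425, 0.097, 0.005], [0.423, -0.077, 0.005], [0.387, -0.054, 0.005]]
blue c [[0.5221, -0.2049, 0.012], [0.5613, -0.3899, 0.012], [0.4321, -0.4171, 0.012], [0.3904, -0.2345, 0.012]]
red c [[0.5612, 0.3805, 0.012], [0.5397, 0.1933, 0.012], [0.4058, 0.2082, 0.012], [0.4257, 0.3971, 0.012]]
fin top c [[0.5157, -0.3412, 0.058], [0.5085, -0.392, 0.058], [0.4581, -0.3847, 0.058], [0.4665, -0.3351, 0.058]]
next top c [[0.5122, 0.2671, 0.058], [0.4924, 0.2209, 0.058], [0.4436, 0.2404, 0.058], [0.4654, 0.2899, 0.058]]
[-1.119  0.241  0.004  1.335 -0.     1.571]
```

```bash
cat >> h.py <<'E'
def rot(az,th,r=1):
    a,b=np.radians([az,th]); t=np.array([np.cos(b)*np.cos(a),np.cos(b)*np.sin(a),-np.sin(b)])
    x=r*np.array([np.sin(b)*np.cos(a),np.sin(b)*np.sin(a),np.cos(b)]); return np.c_[x,np.cross(t,x),t]
def st():
    o=bot.get_obs(); M=R.from_quat(o['tool_rot']).as_matrix(); t=M[:,2]
    g=o['eef_pos']-.019*t
    print('clk %.2f'%o['clock'],'tcp',o['eef_pos'].round(4),'grasp',g.round(4),'az %.1f th %.1f camup %.2f'%(np.degrees(np.arctan2(t[1],t[0])),np.degrees(np.arcsin(-t[2])),M[2,0]),'yt',M[:,1].round(3),'w %.4f F %.1f'%(o['grip_width'],o['grasp_force']),'ft',np.round(o['ft_force'],1),'q',np.round(o['joint_pos'],2))
    return o,M
def go(gp,az,th,r=1,M0=None,p0=None,tcp=False):
    "delta row to bring grasp point (or tcp) to gp"
    o=bot.get_obs(); M=R.from_quat(o['tool_rot']).as_matrix() if M0 is None else M0; p=o['eef_pos'] if p0 is None else p0
    T=rot(az,th,r); q=np.array(gp)+(0 if tcp else .019)*T[:,2]
    v=R.from_matrix(T@M.T).as_rotvec(); d=q-p
    print('shift',np.round(d/.5,3),'turn',np.round(v/(np.pi/4),3),'rows',round(max(np.linalg.norm(d)/.0417,np.degrees(np.linalg.norm(v))/7.16),1))
    return T,q
E
python3 - <<'E'
from h import *
st()
go((.47,-.015,.19),-5,40,1)
go((.47,-.015,.19),-5,40,-1)
E
```

```text
clk 0.10 tcp [ 0.2181 -0.4493  0.2305] grasp [ 0.2181 -0.4494  0.2495] az 116.1 th 89.9 camup -0.00 yt [ 0.437 -0.9   -0.002] w 0.0855 F 0.0 ft [ 0.8 -0.1  0.2] q [-1.12  0.24  0.    1.34 -0.    1.57]
shift [ 0.533  0.866 -0.105] turn [ 0.202 -1.106 -0.643] rows 12.3
shift [ 0.533  0.866 -0.105] turn [-1.447 -0.27   3.043] rows 21.2
```

>>> step_arm(targets="1 0.5 0.8 -0.1 0.18 -1 -0.58;1 0.5 0.8 -0.1 0.18 -1 -0.58;1 0.5 0.8 -0.1 0.18 -1 -0.58;1 0.5 0.8 -0.1 0.18 -1 -0.58;1 0.5 0.8 -0.1 0.18 -1 -0.58;1 0.5 0.8 -0.1 0.18 -1 -0.58;1 0.5 0.8 -0.1 0.18 -1 -0.58;1 0.5 0.8 -0.1 0.18 -1 -0.58;1 0.5 0.8 -0.1 0.18 -1 -0.58;1 0.5 0.8 -0.1 0.18 -1 -0.58")

```text
clock: 0.93
eef_pos: [0.4289, -0.1095, 0.1872]
tool_rot: [0.923, -0.015, 0.384, 0.019]
ft_force: [0.8, -2.6, 0.2]
grip_width: 0.0855
grasp_force: 0.0
```

```bash
python3 - <<'E'
from h import *
st()
go((.47,-.015,.19),-5,40,1)
E
```

```text
clk 0.93 tcp [ 0.4289 -0.1095  0.1872] grasp [ 0.4154 -0.1086  0.2005] az -3.7 th 44.7 camup 0.71 yt [-0.042 -0.999  0.023] w 0.0855 F 0.0 ft [ 0.8 -2.6  0.2] q [-0.42 -0.3  -0.97  0.14  0.25  2.85]
shift [ 0.111  0.186 -0.019] turn [ 0.022 -0.107 -0.056] rows 2.6
```

>>> step_arm(targets="1 0.05 0.08 0 0 0 0.3;1 0.05 0.08 0 0 0 0.3;1 0.05 0.08 0 0 0 0.3;1 0.05 0.08 0 0 0 0.3")

```text
clock: 1.27
eef_pos: [0.4556, -0.0714, 0.1879]
tool_rot: [0.919, 0.094, 0.383, -0.027]
ft_force: [-0.4, -0.5, -0.0]
grip_width: 0.0856
grasp_force: 0.0
```

```bash
python3 - <<'E'
from h import *
st()
i,im=grab('wrist','w1'); np.save('w1.npy',i['pose'])
E
```

```text
clk 1.27 tcp [ 0.4556 -0.0714  0.1879] grasp [ 0.4423 -0.0737  0.2013] az 9.8 th 44.8 camup 0.71 yt [ 0.192 -0.981  0.023] w 0.0856 F 0.0 ft [-0.4 -0.5 -0. ] q [-0.42 -0.22 -0.91  0.18  0.4   2.67]
```

View pics/w1.png

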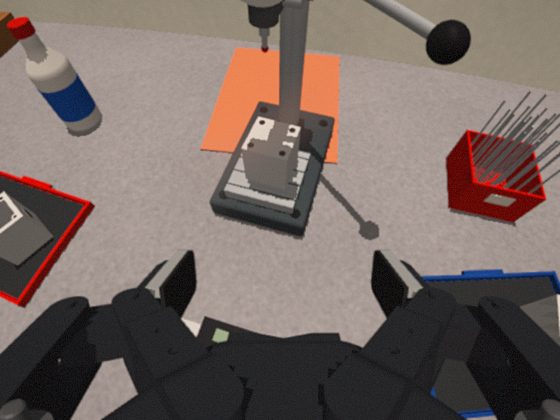

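```bash
python3 - <<'E'
from h import *
i=bot.camera_info('wrist'); im=cv2.imread('pics/w1.png')
P=onz(i,[(259,119),(299,124),(297,155),(246,151)],.099); print(P.round(4).tolist(), [round(float(np.linalg.norm(P[k]-P[k-1])),4) for k in range(4)])
c=im[95:245,200:350]; c=cv2.resize(c,(600,600),interpolation=cv2.INTER_CUBIC)
cv2.imwrite('pics/w1c.png',c)
E
```

```text
[[0.6412, -0.0106, 0.099], [0.643, -0.0557, 0.099], [0.5987, -0.0608, 0.099], [0.593, -0.0083, 0.099]] [0.0482, 0.0451, 0.0446, 0.0529]
```

View pics/w1c.png

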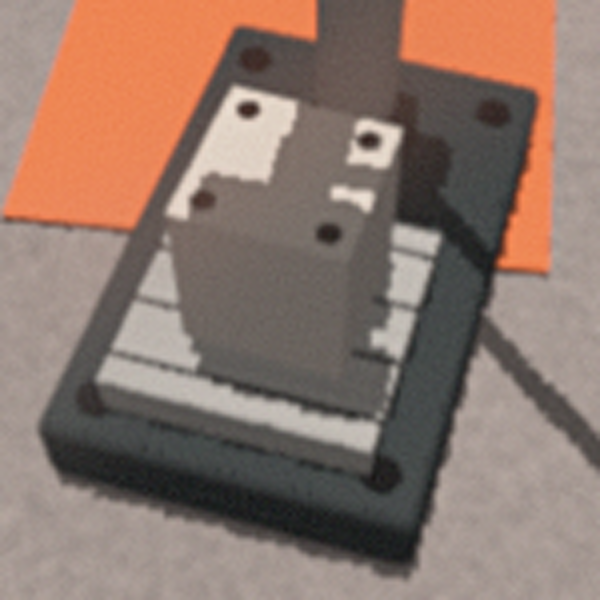

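```bash
python3 - <<'E'
from h import *
i=bot.camera_info('wrist')
c=lambda L:[(200+u/4-.4,95+v/4-.4) for u,v in L]
def q(L,z,n):
    P=onz(i,c(L),z)[:,:2]; e=np.roll(P,-1,0)-P
    print(n,P.round(4).tolist(),'len',np.linalg.norm(e,axis=1).round(4),'dir',np.degrees(np.arctan2(e[:,1],e[:,0])).round(1),'mean',P.mean(0).round(4))
q([(233,87),(403,126),(350,262),(170,217)],.099,'top')
q([(249,109),(369,141),(330,233),(204,200)],.099,'screws')
q([(104,381),(377,449),(442,230)],.045,'table')
q([(45,425),(415,525),(538,95),(237,28)],.03,'base')
E
```

```text
top [[0.645, -0.0083], [0.6401, -0.0576], [0.59, -0.0521], [0.595, -0.0036]] len [0.0495 0.0504 0.0488 0.0503] dir [-95.7 173.7  84.1  -5.5] mean [ 0.6175 -0.0304]
screws [[0.6375, -0.0147], [0.6325, -0.0495], [0.5983, -0.0453], [0.6025, -0.0108]] len [0.0351 0.0345 0.0348 0.0353] dir [-98.2 173.1  83.1  -6.4] mean [ 0.6177 -0.0301]
table [[0.5751, 0.0164], [0.5686, -0.0657], [0.6523, -0.0722]] len [0.0824 0.084  0.1175] dir [-94.5  -4.4 131.1] mean [ 0.5987 -0.0405]
base [[0.5653, 0.0342], [0.5547, -0.08], [0.7366, -0.0971], [0.7479, 0.0185]] len [0.1148 0.1827 0.1161 0.1832] dir [-95.3  -5.3  84.4 175.1] mean [ 0.6511 -0.0311]
```

Housing top corners come out as a clean 50 mm square: centre (0.6175, −0.030), yaw −6°. The table centre is about (0.613, −0.0275). I'll roll the tool to the j6≈0 side.

>>> step_arm(targets="1 0 0.02 0 -0.98 -0.17 1;1 0 0.02 0 -0.98 -0.17 1;1 0 0.02 0 -0.98 -0.17 1;1 0 0.02 0 -0.98 -0.17 1;1 0 0.02 0 -0.98 -0.17 1;1 0 0.02 0 -0.98 -0.17 1;1 0 0.02 0 -0.98 -0.17 1;1 0 0.02 0 -0.98 -0.17 1;1 0 0.02 0 -0.98 -0.17 1")

```text
clock: 2.07
eef_pos: [0.4545, -0.0631, 0.1879]
tool_rot: [0.731, 0.565, 0.338, 0.177]
ft_force: [0.8, 0.4, -0.2]
grip_width: 0.0855
grasp_force: 0.0
```

>>> step_arm(targets="1 0 0.06 -0.05 -0.98 -0.17 1;1 0 0.06 -0.05 -0.98 -0.17 1;1 0 0.06 -0.05 -0.98 -0.17 1;1 0 0.06 -0.05 -0.98 -0.17 1;1 0 0.06 -0.05 -0.98 -0.17 1;1 0 0.06 -0.05 -0.98 -0.17 1;1 0 0.06 -0.05 -0.98 -0.17 1;1 0 0.06 -0.05 -0.98 -0.17 1;1 0 0.06 -0.05 -0.98 -0.17 1")

```text
clock: 2.82
eef_pos: [0.4546, -0.0332, 0.1631]
tool_rot: [0.326, 0.866, 0.192, 0.326]
ft_force: [-0.1, -0.5, 0.9]
grip_width: 0.0854
grasp_force: 0.0
```

```bash
python3 - <<'E'
from h import *
st()
# grasp target offset: e=+8 above centre ; pregrasp 110 mm back
go((.6175-.11,-.030+.0115,.082),-6,40,-1)
go((.6175,-.030,.080),-6,40,-1)
E
```

```text
clk 2.82 tcp [ 0.4546 -0.0332  0.1631] grasp [ 0.4415 -0.0355  0.1766] az 9.9 th 45.5 camup -0.44 yt [0.439 0.714 0.545] w 0.0854 F 0.0 ft [-0.1 -0.5  0.9] q [-0.28 -0.2  -0.98  0.07  0.31  0.56]
shift [ 0.135  0.026 -0.187] turn [-0.821 -0.14   0.431] rows 5.9
shift [ 0.355  0.003 -0.191] turn [-0.821 -0.14   0.431] rows 5.9
```

>>> step_arm(targets="1 0.135 0.026 -0.187 -0.821 -0.14 0.431;1 0.135 0.026 -0.187 -0.821 -0.14 0.431;1 0.135 0.026 -0.187 -0.821 -0.14 0.431;1 0.135 0.026 -0.187 -0.821 -0.14 0.431;1 0.135 0.026 -0.187 -0.821 -0.14 0.431;1 0.135 0.026 -0.187 -0.821 -0.14 0.431;1 0.135 0.026 -0.187 -0.821 -0.14 0.431;1 0.135 0.026 -0.187 -0.821 -0.14 0.431")

```text
clock: 3.48
eef_pos: [0.5278, -0.019, 0.0716]
tool_rot: [0.05, 0.907, -0.021, 0.417]
ft_force: [-0.9, -0.4, -0.5]
grip_width: 0.0853
grasp_force: 0.0
```

```bash
python3 - <<'E'
from h import *
st()
go((.6175,-.030,.080),-6,40,-1)
i,im=grab('wrist','w2')
print(proj(i,[[.6175,-.030,.099],[.5925,-.0024,.099],[.5873,-.0521,.099]]).round(0))
E
```

```text
clk 3.48 tcp [ 0.5278 -0.019   0.0716] grasp [ 0.5135 -0.0175  0.084 ] az -6.0 th 40.6 camup -0.76 yt [0.107 0.994 0.004] w 0.0853 F 0.0 ft [-0.9 -0.4 -0.5] q [ 0.02  0.27 -1.09 -0.64 -0.09  0.08]
shift [ 0.208 -0.025 -0.008] turn [-0.007 -0.013  0.004] rows 2.5
[[283. 323.]
 [319. 320.]
 [246. 321.]]
```

>>> step_arm(targets="1 0.07 -0.008 -0.003 0 -0.01 0;1 0.14 -0.016 -0.006 0 -0.01 0;1 0.19 -0.022 -0.008 0 -0.01 0;1 0.208 -0.025 -0.008 0 -0.01 0;1 0.208 -0.025 -0.008 0 -0.01 0;1 0.208 -0.025 -0.008 0 -0.01 0")

```text
clock: 4.03
eef_pos: [0.6315, -0.0313, 0.0685]
tool_rot: [0.049, 0.905, -0.021, 0.421]
ft_force: [-0.6, 0.2, -0.1]
grip_width: 0.0854
grasp_force: 0.0
```

```bash
python3 - <<'E'
from h import *
st()
go((.6175,-.030,.080),-6,40,-1)
E
```

```text
clk 4.03 tcp [ 0.6315 -0.0313  0.0685] grasp [ 0.6171 -0.0299  0.0807] az -5.9 th 40.1 camup -0.76 yt [0.105 0.994 0.004] w 0.0854 F 0.0 ft [-0.6  0.2 -0.1] q [-0.02  0.39 -0.85 -0.54 -0.06  0.06]
shift [ 0.001 -0.    -0.001] turn [-0.005 -0.002  0.001] rows 0.0
```

>>> step_arm(targets="-1 0 0 0 0 0 0;-1 0 0 0 0 0 0;-1 0 0 0 0 0 0;-1 0 0 0 0 0 0;-1 0 0 0 0 0 0;-1 0 0 0 0 0 0;-1 0 0 0 0 0 0;-1 0 0 0 0 0 0")

```text
clock: 4.7
eef_pos: [0.6325, -0.0302, 0.0681]
tool_rot: [0.047, 0.906, -0.02, 0.421]
ft_force: [-2.0, 0.2, 1.1]
grip_width: 0.0495
grasp_force: 62.1
```

```bash
python3 - <<'E'
from h import *
st()
go((.492,-.020,.15),-2,40,-1)
go((.38,-.20,.15),5,40,-1)
E
```

```text
clk 4.70 tcp [ 0.6325 -0.0302  0.0681] grasp [ 0.618  -0.0287  0.0803] az -5.8 th 40.1 camup -0.76 yt [0.103 0.995 0.003] w 0.0495 F 62.1 ft [-2.   0.2  1.1] q [-0.02  0.39 -0.85 -0.54 -0.06  0.06]
shift [-0.252  0.019  0.139] turn [-0.003 -0.002  0.086] rows 3.5
shift [-0.476 -0.337  0.139] turn [-0.003 -0.003  0.242] rows 7.2
```

>>> step_arm(targets="-1 0 0 0.03 0 0 0;-1 0 0 0.05 0 0 0;-1 -0.06 0.005 0.05 0 0 0;-1 -0.13 0.012 0.05 0 0 0;-1 -0.2 0.018 0.06 0 0 0;-1 -0.25 0.02 0.1 0 0 0.08;-1 -0.27 -0.06 0.13 0 0 0.16;-1 -0.28 -0.14 0.14 0 0 0.24;-1 -0.28 -0.22 0.14 0 0 0.28;-1 -0.28 -0.25 0.14 0 0 0.32")

```text
clock: 5.53
eef_pos: [0.4925, -0.1584, 0.1402]
tool_rot: [-0.067, 0.903, 0.031, 0.422]
ft_force: [1.3, 0.3, -1.4]
grip_width: 0.0495
grasp_force: 62.9
```

```bash
python3 - <<'E'
from h import *
st()
go((.467,-.268,.10),12.7,40,-1)
go((.467,-.268,.0405),12.7,40,-1)
E
```

```text
clk 5.53 tcp [ 0.4925 -0.1584  0.1402] grasp [ 0.4781 -0.1606  0.1523] az 8.5 th 39.9 camup -0.77 yt [-0.148  0.989 -0.   ] w 0.0495 F 62.9 ft [ 1.3  0.3 -1.4] q [-0.63  0.07 -0.91 -0.11  0.57 -0.57]
shift [-0.023 -0.213 -0.105] turn [0.    0.002 0.094] rows 2.9
shift [-0.023 -0.213 -0.224] turn [0.    0.002 0.094] rows 3.7
```

>>> step_arm(targets="-1 -0.022 -0.1 -0.03 0 0 0.05;-1 -0.022 -0.213 -0.09 0 0 0.094;-1 -0.022 -0.213 -0.105 0 0 0.094;-1 -0.022 -0.213 -0.105 0 0 0.094;-1 -0.022 -0.213 -0.105 0 0 0.094;-1 -0.022 -0.213 -0.105 0 0 0.094")

```text
clock: 6.03
eef_pos: [0.481, -0.2612, 0.0847]
tool_rot: [-0.099, 0.901, 0.049, 0.419]
ft_force: [-0.1, -0.6, -1.6]
grip_width: 0.0493
grasp_force: 62.7
```

```bash
python3 - <<'E'
from h import *
st()
go((.467,-.268,.050),12.7,40,-1)
go((.467,-.268,.0405),12.7,40,-1)
i,im=grab('top','t2')
c=im[165:255,350:450]; cv2.imwrite('pics/t2c.png',cv2.resize(c,(600,540),interpolation=cv2.INTER_CUBIC))
E
```

```text
clk 6.03 tcp [ 0.481  -0.2612  0.0847] grasp [ 0.4669 -0.2645  0.097 ] az 13.0 th 40.2 camup -0.76 yt [-0.22   0.976  0.005] w 0.0493 F 62.7 ft [-0.1 -0.6 -1.6] q [-0.89  0.33 -0.73  0.03  0.76 -0.91]
shift [ 0.    -0.007 -0.094] turn [-0.006 -0.005 -0.   ] rows 1.1
shift [ 0.    -0.007 -0.113] turn [-0.006 -0.005 -0.   ] rows 1.4
```

View pics/t2c.png

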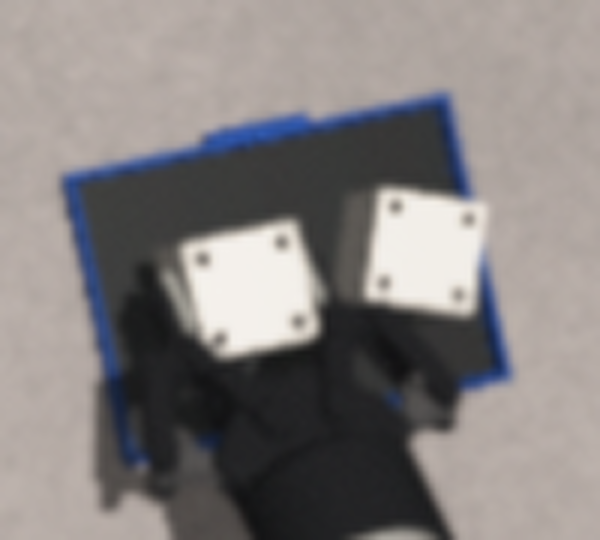

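>>> step_arm(targets="-1 0 -0.006 -0.05 -0.006 -0.005 0;-1 0 -0.006 -0.09 -0.006 -0.005 0;-1 0 -0.006 -0.105 -0.006 -0.005 0;-1 0 -0.006 -0.11 -0.006 -0.005 0;-1 0 -0.006 -0.114 -0.006 -0.005 0;-1 0 -0.006 -0.114 -0.006 -0.005 0")

```text
clock: 6.58
eef_pos: [0.4823, -0.2646, 0.0299]
tool_rot: [-0.102, 0.9, 0.045, 0.421]
ft_force: [0.2, 0.4, -1.9]
grip_width: 0.0493
grasp_force: 62.9
```

```bash
python3 - <<'E'
from h import *
st()
E
```

```text
clk 6.58 tcp [ 0.4823 -0.2646  0.0299] grasp [ 0.468  -0.2677  0.042 ] az 12.6 th 39.9 camup -0.77 yt [-0.222  0.975 -0.004] w 0.0493 F 62.9 ft [ 0.2  0.4 -1.9] q [-0.89  0.47 -0.77 -0.15  0.76 -0.92]
```

>>> step_arm(targets="-1 0 0 -0.002 0 0 0;-1 0 0 -0.004 0 0 0;-1 0 0 -0.004 0 0 0;-1 0 0 -0.005 0 0 0;-1 0 0 -0.005 0 0 0")

```text
clock: 7.0
eef_pos: [0.4821, -0.2651, 0.0273]
tool_rot: [-0.101, 0.9, 0.045, 0.422]
ft_force: [-2.2, 0.4, 3.7]
grip_width: 0.0494
grasp_force: 63.6
```

```bash
python3 - <<'E'
from h import *
st()
E
```

```text
clk 7.00 tcp [ 0.4821 -0.2651  0.0273] grasp [ 0.4678 -0.2683  0.0394] az 12.6 th 39.8 camup -0.77 yt [-0.221  0.975 -0.004] w 0.0494 F 63.6 ft [-2.2  0.4  3.7] q [-0.89  0.47 -0.77 -0.16  0.76 -0.92]
```

>>> step_arm(targets="0.4 0 0 0 0 0 0;0.4 0 0 0 0 0 0;0.4 0 0 0 0 0 0;0.4 0 0 0 0 0 0;0.4 0 0 0 0 0 0;0.4 -0.05 -0.011 0.043 0 0 0;0.4 -0.1 -0.022 0.086 0 0 0;0.6 -0.15 -0.033 0.13 0 0 0;0.8 -0.2 -0.044 0.17 0 0 0;1 -0.22 -0.05 0.25 0 0 0")

```text
clock: 7.83
eef_pos: [0.3685, -0.2879, 0.1492]
tool_rot: [-0.098, 0.901, 0.049, 0.419]
ft_force: [1.5, -1.1, -1.4]
grip_width: 0.0849
grasp_force: 0.0
```

```bash
python3 - <<'E'
from h import *
o,M=st()
go((.43,.12,.26),-25,45,-1)
go((.43,.12,.26),-25,45,1)
i,im=grab('top','t3')
m=((im.max(2).astype(int)-im.min(2)<40)&(im.min(2)>170)).astype(np.uint8); m[:165]=0;m[255:]=0;m[:,:355]=0;m[:,445:]=0
for c in cv2.findContours(m,0,2)[0]:
    if cv2.contourArea(c)>80:
        r=rectfit(onz(i,c.reshape(-1,2),.058)); print(np.round(r[0],1),np.round(r[1],1),round(r[2],1))
E
```

```text
clk 7.83 tcp [ 0.3685 -0.2879  0.1492] grasp [ 0.3543 -0.2911  0.1614] az 12.8 th 40.1 camup -0.76 yt [-0.218  0.976  0.005] w 0.0849 F 0.0 ft [ 1.5 -1.1 -1.4] q [-1.17  0.16 -0.67  0.54  0.85 -1.3 ]
shift [0.147 0.804 0.195] turn [ 0.005  0.111 -0.835] rows 10.1
shift [0.147 0.804 0.195] turn [-2.585  0.275  2.261] rows 21.7
[ 469.7 -267.4] [49.9 50.4] 11.2
[ 489. -363.] [53.5 51.5] 82.2
```

```bash
python3 - <<'E'
from h import *
from math import *
T=rot(-24,45,1); gp=np.array([.4785,.2546,.036])-.13*T[:,2]; print(gp)
go(gp,-24,45,1)
E
```

```text
[0.39452336 0.29198881 0.12792388]
shift [ 0.073  1.156 -0.088] turn [-2.598  0.265  2.26 ] rows 21.7
```

>>> step_arm(targets="1 0.02 0.1 0.1 -0.87 0.09 0.757;1 0.03 0.2 0.2 -0.87 0.09 0.757;1 0.04 0.3 0.22 -0.87 0.09 0.757;1 0.04 0.35 0.22 -0.87 0.09 0.757;1 0.04 0.4 0.22 -0.87 0.09 0.757;1 0.04 0.4 0.22 -0.87 0.09 0.757;1 0.04 0.4 0.22 -0.87 0.09 0.757;1 0.04 0.4 0.22 -0.87 0.09 0.757")

```text
clock: 8.55
eef_pos: [0.3922, -0.0875, 0.263]
tool_rot: [-0.49, 0.807, -0.133, 0.302]
ft_force: [0.0, -0.1, 0.2]
grip_width: 0.0855
grasp_force: 0.0
```

>>> step_arm(targets="1 0.01 0.1 0 -0.87 0.09 0.757;1 0.02 0.2 0 -0.87 0.09 0.757;1 0.03 0.3 0 -0.87 0.09 0.757;1 0.03 0.4 0 -0.87 0.09 0.757;1 0.03 0.45 0 -0.87 0.09 0.757;1 0.03 0.45 0 -0.87 0.09 0.757;1 0.03 0.45 0 -0.87 0.09 0.757;1 0.03 0.45 0 -0.87 0.09 0.757")

```text
clock: 9.22
eef_pos: [0.4073, 0.1411, 0.2614]
tool_rot: [0.759, -0.576, 0.271, -0.136]
ft_force: [0.5, -1.2, 1.2]
grip_width: 0.0854
grasp_force: 0.0
```

```bash
python3 - <<'E'
from h import *
st()
T=rot(-24,45,1); gp=np.array([.4785,.2546,.036])-.13*T[:,2]
go(gp,-24,45,1)
E
```

```text
clk 9.22 tcp [0.4073 0.1411 0.2614] grasp [0.3965 0.1431 0.2769] az -10.5 th 54.7 camup 0.25 yt [-0.801 -0.298 -0.519] w 0.0854 F 0.0 ft [ 0.5 -1.2  1.2] q [ 0.64 -0.26 -0.58  0.79 -0.44 -1.31]
shift [-0.001  0.291 -0.294] turn [-0.92   0.087  0.801] rows 7.7
```

>>> step_arm(targets="1 0 0.08 -0.04 -0.92 0.087 0.801;1 0 0.16 -0.08 -0.92 0.087 0.801;1 0 0.22 -0.14 -0.92 0.087 0.801;1 0 0.27 -0.2 -0.92 0.087 0.801;1 0 0.291 -0.27 -0.92 0.087 0.801;1 0 0.291 -0.294 -0.92 0.087 0.801;1 0 0.291 -0.294 -0.92 0.087 0.801;1 0 0.291 -0.294 -0.92 0.087 0.801;1 0 0.291 -0.294 -0.92 0.087 0.801")

```text
clock: 9.97
eef_pos: [0.4063, 0.2796, 0.1115]
tool_rot: [0.902, -0.196, 0.376, 0.082]
ft_force: [0.7, -0.4, 0.6]
grip_width: 0.0852
grasp_force: 0.0
```

```bash
python3 - <<'E'
from h import *
st()
i,im=grab('wrist','w3'); np.save('w3.npy',i['pose'])
p=proj(i,[[.4785,.2546,.058]])[0]; print(p.round(0), i['cx'],i['cy'])
u,v=int(p[0]),int(p[1]); u=min(max(u,100),459); v=min(max(v,75),344)
cv2.imwrite('pics/w3c.png',cv2.resize(im[v-75:v+75,u-100:u+100],(800,600),interpolation=cv2.INTER_CUBIC)); print(u-100,v-75)
E
```

```text
clk 9.97 tcp [0.4063 0.2796 0.1115] grasp [0.3941 0.2852 0.1249] az -24.5 th 44.8 camup 0.71 yt [-0.415 -0.91   0.   ] w 0.0852 F 0.0 ft [ 0.7 -0.4  0.6] q [ 1.05  0.3  -0.53  0.64 -0.78 -1.7 ]
[274. 191.] 283.3968104443813 206.049234871598
174 115
```

View pics/w3c.png

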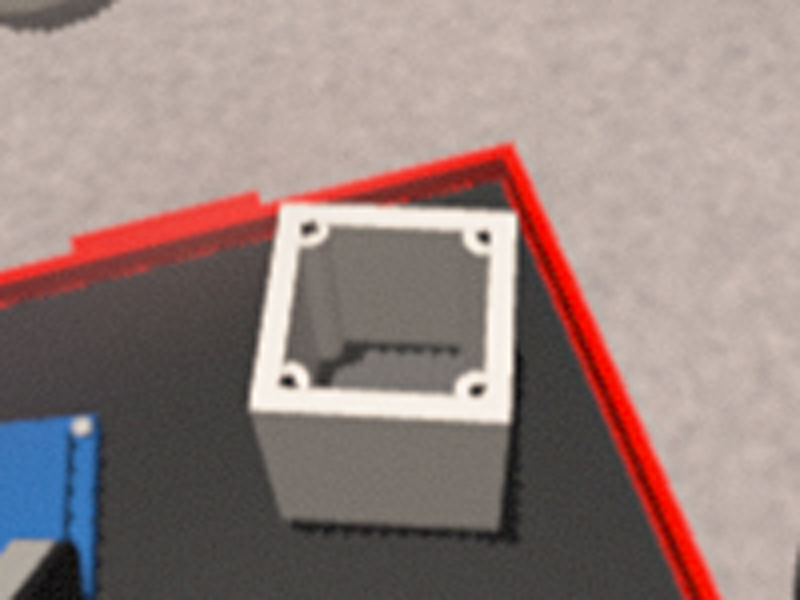

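```bash
python3 - <<'E'
from h import *
i=bot.camera_info('wrist')
P=onz(i,[(174+u/4-.4,115+v/4-.4) for u,v in [(283,205),(517,212),(512,422),(250,411)]],.058)[:,:2]; e=np.roll(P,-1,0)-P
print(P.round(4).tolist(),np.linalg.norm(e,axis=1).round(4),np.degrees(np.arctan2(e[:,1],e[:,0])).round(1),P.mean(0).round(4))
m=P.mean(0); a=np.degrees(np.arctan2(*(e[3]-e[1])[::-1])); print(a)
az=a; t=rot(az,45,1)[:,2]; d=t[:2]/np.linalg.norm(t[:2])
gp=np.r_[m-.006*d,.036]
go(gp-.05*t,az,45,1); go(gp,az,45,1)
E
```

```text
[[0.5137, 0.2675], [0.4908, 0.2229], [0.4461, 0.2463], [0.4695, 0.2912]] [0.0502 0.0505 0.0506 0.0501] [-117.1  152.3   62.4  -28.2] [0.48  0.257]
-27.955415129646457
shift [ 0.097 -0.02  -0.109] turn [-0.002  0.006 -0.074] rows 1.8
shift [ 0.16  -0.053 -0.18 ] turn [-0.002  0.006 -0.074] rows 3.0
```

>>> step_arm(targets="0.6 0.05 -0.01 -0.05 0 0.006 -0.072;0.6 0.097 -0.02 -0.109 0 0.006 -0.072;0.6 0.097 -0.02 -0.109 0 0.006 -0.072;0.6 0.13 -0.037 -0.145 0 0.006 -0.072;0.6 0.15 -0.048 -0.17 0 0.006 -0.072;0.6 0.16 -0.053 -0.18 0 0.006 -0.072;0.6 0.16 -0.053 -0.18 0 0.006 -0.072;0.6 0.16 -0.053 -0.18 0 0.006 -0.072")

```text
clock: 10.68
eef_pos: [0.4868, 0.2537, 0.0247]
tool_rot: [0.897, -0.223, 0.372, 0.09]
ft_force: [-0.0, 0.8, -0.0]
grip_width: 0.0682
grasp_force: 0.0
```

```bash
python3 - <<'E'
from h import *
st()
go((.4747,.2598,.036),-27.8,45,1)
E
```

```text
clk 10.68 tcp [0.4868 0.2537 0.0247] grasp [0.4749 0.2599 0.0381] az -27.6 th 45.0 camup 0.71 yt [-0.467 -0.884 -0.004] w 0.0682 F 0.0 ft [-0.   0.8 -0. ] q [ 0.87  0.5  -0.55  0.31 -0.76 -1.87]
shift [-0.    -0.    -0.004] turn [-0.004  0.003  0.001] rows 0.1
```

>>> step_arm(targets="-1 0 0 0 0 0 0;-1 0 0 0 0 0 0;-1 0 0 0 0 0 0;-1 0 0 0 0 0 0;-1 0 0 0 0 0 0;-1 0 0 0 0 0 0")

```text
clock: 11.18
eef_pos: [0.4869, 0.2551, 0.0255]
tool_rot: [0.897, -0.222, 0.373, 0.09]
ft_force: [-3.3, 0.4, 5.6]
grip_width: 0.0496
grasp_force: 62.6
```

```bash
python3 - <<'E'
from h import *
o,M=st()
L=np.array([.34,-.12]); 
for az in (60,73,85):
    print(az); go((*L,.031),az,45,-1)
E
```

```text
clk 11.18 tcp [0.4869 0.2551 0.0255] grasp [0.4749 0.2612 0.0389] az -27.4 th 44.9 camup 0.71 yt [-0.464 -0.886 -0.005] w 0.0496 F 62.6 ft [-3.3  0.4  5.6] q [ 0.87  0.5  -0.55  0.31 -0.76 -1.87]
60
shift [-0.28  -0.727 -0.016] turn [ 2.101  0.614 -1.572] rows 16.9
73
shift [-0.286 -0.724 -0.016] turn [ 1.971  0.829 -1.358] rows 15.9
85
shift [-0.291 -0.723 -0.016] turn [ 1.839  1.011 -1.157] rows 15.1
```

>>> step_arm(targets="-1 0 0 0.06 0 0 0;-1 0 0 0.14 0 0 0;-1 -0.03 -0.04 0.22 0.12 0.04 -0.09;-1 -0.06 -0.1 0.28 0.25 0.085 -0.18;-1 -0.08 -0.18 0.3 0.37 0.125 -0.27;-1 -0.1 -0.26 0.3 0.5 0.17 -0.36;-1 -0.12 -0.32 0.3 0.62 0.21 -0.45;-1 -0.14 -0.38 0.3 0.75 0.255 -0.54;-1 -0.15 -0.4 0.3 0.87 0.3 -0.63;-1 -0.15 -0.4 0.3 1 0.34 -0.73")

```text
clock: 12.02
eef_pos: [0.4097, 0.0524, 0.1748]
tool_rot: [0.806, -0.569, 0.105, -0.127]
ft_force: [0.2, 1.1, -1.7]
grip_width: 0.0496
grasp_force: 62.7
```

```bash
python3 - <<'E'
from h import *
o,M=st()
go((.34,-.12,.10),65,45,-1)
E
```

```text
clk 12.02 tcp [0.4097 0.0524 0.1748] grasp [0.4038 0.0507 0.1928] az 15.1 th 71.1 camup 0.03 yt [-0.89  -0.321 -0.323] w 0.0496 F 62.7 ft [ 0.2  1.1 -1.7] q [ 0.08 -0.14 -0.61  0.77  0.06 -1.82]
shift [-0.128 -0.32  -0.176] turn [ 1.057  0.355 -0.763] rows 8.5
```

>>> step_arm(targets="-1 -0.02 -0.05 0 0.15 0.05 -0.11;-1 -0.04 -0.1 0 0.3 0.1 -0.21;-1 -0.06 -0.16 -0.02 0.45 0.15 -0.32;-1 -0.08 -0.21 -0.05 0.6 0.2 -0.43;-1 -0.1 -0.26 -0.1 0.75 0.25 -0.54;-1 -0.12 -0.3 -0.14 0.9 0.3 -0.65;-1 -0.128 -0.32 -0.176 1 0.335 -0.73;-1 -0.128 -0.32 -0.176 1 0.335 -0.73;-1 -0.128 -0.32 -0.176 1 0.335 -0.73")

```text
clock: 12.77
eef_pos: [0.3465, -0.107, 0.0839]
tool_rot: [-0.515, 0.775, 0.19, 0.313]
ft_force: [0.2, -0.2, -1.6]
grip_width: 0.0492
grasp_force: 62.8
```

```bash
python3 - <<'E'
from h import *
o,M=st()
go((.34,-.12,.05),65,45,-1);go((.34,-.12,.035),65,45,-1)
E
```

```text
clk 12.77 tcp [ 0.3465 -0.107   0.0839] grasp [ 0.341  -0.1188  0.0978] az 64.9 th 47.0 camup -0.68 yt [-0.917  0.397 -0.028] w 0.0492 F 62.8 ft [ 0.2 -0.2 -1.6] q [-0.85  0.37 -0.53  1.03  0.68 -2.15]
shift [-0.002 -0.002 -0.095] turn [ 0.055  0.014 -0.034] rows 1.1
shift [-0.002 -0.002 -0.125] turn [ 0.055  0.014 -0.034] rows 1.5
```

>>> step_arm(targets="-1 0 0 -0.04 0.03 0.01 -0.02;-1 -0.002 -0.002 -0.08 0.055 0.014 -0.034;-1 -0.002 -0.002 -0.11 0.055 0.014 -0.034;-1 -0.002 -0.002 -0.12 0.055 0.014 -0.034;-1 -0.002 -0.002 -0.122 0.055 0.014 -0.034;-1 -0.002 -0.002 -0.122 0.055 0.014 -0.034")

```text
clock: 13.27
eef_pos: [0.347, -0.1064, 0.0259]
tool_rot: [-0.501, 0.777, 0.202, 0.323]
ft_force: [0.6, -0.7, -1.6]
grip_width: 0.0501
grasp_force: 62.8
```

```bash
python3 - <<'E'
from h import *
o,M=st()
go((.34,-.12,.0315),65,45,-1)
E
```

```text
clk 13.27 tcp [ 0.347  -0.1064  0.0259] grasp [ 0.3413 -0.1185  0.0394] az 64.9 th 45.2 camup -0.70 yt [-0.91   0.415 -0.009] w 0.0501 F 62.8 ft [ 0.6 -0.7 -1.6] q [-0.86  0.5  -0.57  0.89  0.7  -2.15]
shift [-0.003 -0.003 -0.016] turn [ 0.01   0.009 -0.01 ] rows 0.2
```

>>> step_arm(targets="-1 0 0 -0.004 0.01 0.009 -0.01;-1 0 0 -0.008 0.01 0.009 -0.01;-1 0 0 -0.01 0.01 0.009 -0.01;-1 0 0 -0.011 0.01 0.009 -0.01;-1 0 0 -0.012 0.01 0.009 -0.01")

```text
clock: 13.68
eef_pos: [0.3468, -0.1069, 0.0194]
tool_rot: [-0.496, 0.78, 0.206, 0.323]
ft_force: [-0.1, -0.0, -2.1]
grip_width: 0.0497
grasp_force: 62.8
```

```bash
python3 - <<'E'
from h import *
o,M=st()
E
```

```text
clk 13.68 tcp [ 0.3468 -0.1069  0.0194] grasp [ 0.3411 -0.1191  0.0329] az 65.0 th 45.0 camup -0.71 yt [-0.906  0.424  0.001] w 0.0497 F 62.8 ft [-0.1 -0.  -2.1] q [-0.87  0.52 -0.57  0.88  0.7  -2.14]
```

>>> step_arm(targets="-1 0 0 -0.002 0 0 0;-1 0 0 -0.004 0 0 0;-1 0 0 -0.004 0 0 0")

```text
clock: 13.93
eef_pos: [0.3469, -0.1068, 0.0176]
tool_rot: [-0.495, 0.78, 0.206, 0.323]
ft_force: [-1.1, -0.3, 3.0]
grip_width: 0.0495
grasp_force: 63.2
```

```bash
python3 - <<'E'
from h import *
o,M=st()
E
```

```text
clk 13.93 tcp [ 0.3469 -0.1068  0.0176] grasp [ 0.3412 -0.119   0.031 ] az 64.9 th 44.9 camup -0.71 yt [-0.905  0.425  0.001] w 0.0495 F 63.2 ft [-1.1 -0.3  3. ] q [-0.87  0.52 -0.57  0.88  0.7  -2.14]
```

>>> step_arm(targets="0.5 0 0 0 0 0 0;0.5 0 0 0 0 0 0;0.5 0 0 0 0 0 0;0.5 0 0 0 0 0 0;0.5 0 0 0 0 0 0;0.7 -0.026 -0.055 0.061 0 0 0;1 -0.05 -0.11 0.122 0 0 0;1 -0.078 -0.166 0.184 0 0 0;1 -0.078 -0.166 0.26 0 0 0")

```text
clock: 14.68
eef_pos: [0.3066, -0.1927, 0.1474]
tool_rot: [-0.494, 0.781, 0.206, 0.323]
ft_force: [0.7, -1.1, 0.3]
grip_width: 0.0851
grasp_force: 0.0
```

>>> step_arm(targets="1 0.01 0.02 0.03 -0.13 0.06 0;1 0.03 0.06 0.05 -0.26 0.12 0;1 0.05 0.1 0.06 -0.39 0.18 0;1 0.06 0.14 0.06 -0.52 0.24 0;1 0.08 0.18 0.06 -0.65 0.3 0;1 0.09 0.2 0.06 -0.78 0.36 0;1 0.1 0.22 0.06 -0.906 0.423 0")

```text
clock: 15.27
eef_pos: [0.3581, -0.079, 0.1788]
tool_rot: [-0.536, 0.844, -0.003, 0.0]
ft_force: [1.0, -0.6, -1.5]
grip_width: 0.0852
grasp_force: 0.0
```

```bash
python3 - <<'E'
from h import *
o,M=st()
g=np.array([.3471,-.1064,.030]); T=rot(-115,45,1)
go(g-.12*T[:,2],-115,45,1)
i,im=grab('top','t4')
p=proj(i,[[.3446,-.1118,.05]])[0].astype(int); print(p)
m=((im.max(2).astype(int)-im.min(2)<40)&(im.min(2)>150)).astype(np.uint8)
k=np.zeros_like(m); k[p[1]-25:p[1]+25,p[0]-25:p[0]+25]=1; m*=k
for c in cv2.findContours(m,0,2)[0]:
    if cv2.contourArea(c)>40:
        r=rectfit(onz(i,c.reshape(-1,2),.05)); print(np.round(r[0],1),np.round(r[1],1),round(r[2],1))
E
```

```text
clk 15.27 tcp [ 0.3581 -0.079   0.1788] grasp [ 0.3581 -0.0789  0.1978] az -56.6 th 89.6 camup 0.00 yt [-0.905  0.424 -0.005] w 0.0852 F 0.0 ft [ 1.  -0.6 -1.5] q [-0.21  0.01 -0.41  1.15 -0.   -1.35]
shift [ 0.038  0.075 -0.155] turn [-0.899  0.428 -0.   ] rows 6.3
[329 259]
[ 322.7 -147.8] [57.  83.7] 89.8
[ 323.6 -111.3] [19.6 89.6] 80.0
[ 394.3 -159.5] [37.8 32.7] 0.0
[366.2 -53.8] [ 60.2 143.7] 59.7
```

>>> step_arm(targets="1 0.01 0.02 -0.02 -0.13 0.06 0;1 0.015 0.03 -0.04 -0.26 0.12 0;1 0.02 0.04 -0.06 -0.39 0.18 0;1 0.025 0.05 -0.09 -0.52 0.25 0;1 0.03 0.06 -0.12 -0.65 0.31 0;1 0.038 0.07 -0.145 -0.78 0.37 0;1 0.038 0.075 -0.155 -0.9 0.428 0;1 0.038 0.075 -0.155 -0.9 0.428 0")

```text
clock: 15.98
eef_pos: [0.3749, -0.0406, 0.0936]
tool_rot: [-0.498, 0.776, -0.201, -0.33]
ft_force: [-1.0, 0.2, -1.5]
grip_width: 0.085
grasp_force: 0.0
```

```bash
python3 - <<'E'
from h import *
o,M=st()
i,im=grab('wrist','w4'); np.save('w4.npy',i['pose'])
p=proj(i,[[.3446,-.1118,.05]])[0]; print(p.round(0))
u,v=int(p[0]),int(p[1]); u=min(max(u,100),459); v=min(max(v,75),344)
cv2.imwrite('pics/w4c.png',cv2.resize(im[v-75:v+75,u-100:u+100],(800,600),interpolation=cv2.INTER_CUBIC)); print(u-100,v-75)
E
```

```text
clk 15.98 tcp [ 0.3749 -0.0406  0.0936] grasp [ 0.3808 -0.0284  0.1069] az -115.9 th 44.6 camup 0.71 yt [-0.906  0.423  0.016] w 0.0850 F 0.0 ft [-1.   0.2 -1.5] q [ 0.32  0.57 -0.2   1.42 -0.54 -0.65]
[279. 182.]
179 107
```

View pics/w4c.png

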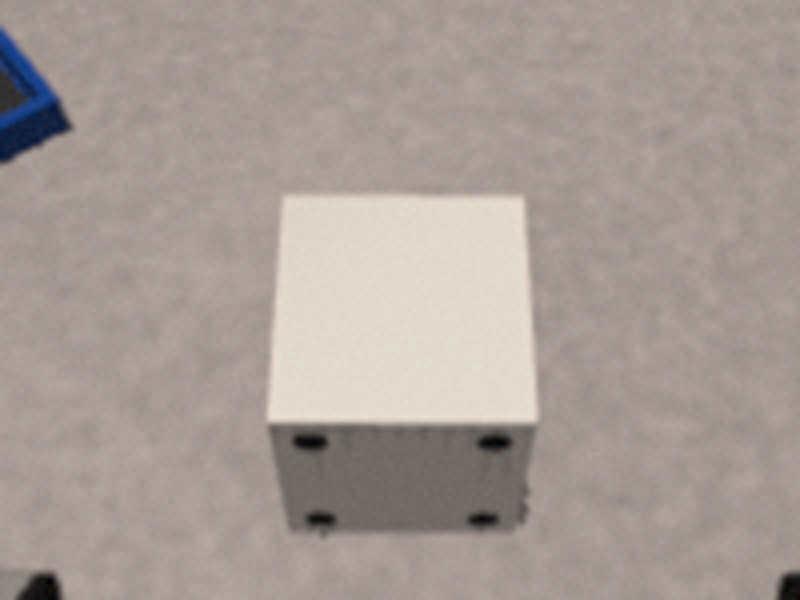

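```bash
python3 - <<'E'
from h import *
i=bot.camera_info('wrist')
P=onz(i,[(179+u/4-.4,107+v/4-.4) for u,v in [(282,196),(525,196),(537,423),(268,423)]],.05)[:,:2]; e=np.roll(P,-1,0)-P
m=P.mean(0); a=np.degrees(np.arctan2(*(e[3]-e[1])[::-1]))
print(np.linalg.norm(e,axis=1).round(4),m.round(4),a)
az=a; T=rot(az,45,1); t=T[:,2]; d=t[:2]/np.linalg.norm(t[:2])
gp=np.r_[m-.006*d,.028]; print(gp)
go(gp-.05*t,az,45,1); go(gp,az,45,1)
E
```

```text
[0.0509 0.0544 0.0501 0.0542] [ 0.3445 -0.1138] -114.96596292677108
[ 0.34703928 -0.10838791  0.028     ]
shift [-0.038 -0.094 -0.092] turn [-0.004 -0.016  0.002] rows 1.6
shift [-0.068 -0.158 -0.163] turn [-0.004 -0.016  0.002] rows 2.8
```

>>> step_arm(targets="0.7 -0.02 -0.05 -0.05 0 -0.016 0;0.7 -0.038 -0.094 -0.092 0 -0.016 0;0.7 -0.05 -0.12 -0.12 0 -0.016 0;0.7 -0.06 -0.14 -0.145 0 -0.016 0;0.7 -0.068 -0.158 -0.163 0 -0.016 0;0.7 -0.068 -0.158 -0.163 0 -0.016 0;0.7 -0.068 -0.158 -0.163 0 -0.016 0")

```text
clock: 16.62
eef_pos: [0.3425, -0.1221, 0.0198]
tool_rot: [-0.493, 0.784, -0.205, -0.317]
ft_force: [0.2, -1.0, -0.1]
grip_width: 0.072
grasp_force: 0.0
```

```bash
python3 - <<'E'
from h import *
st(); go((.347,-.1084,.029),-115,45,1)
E
```

```text
clk 16.62 tcp [ 0.3425 -0.1221  0.0198] grasp [ 0.3481 -0.11    0.0334] az -114.8 th 45.7 camup 0.70 yt [-0.903  0.429 -0.01 ] w 0.0720 F 0.0 ft [ 0.2 -1.  -0.1] q [ 0.16  0.58 -0.43  1.06 -0.62 -0.8 ]
shift [-0.002  0.003 -0.009] turn [-0.008  0.017  0.009] rows 0.1
```

>>> step_arm(targets="0.7 -0.002 0.003 -0.008 -0.008 0.017 0.009;0.7 -0.002 0.003 -0.008 -0.008 0.017 0.009;0.7 -0.002 0.003 -0.008 -0.008 0.017 0.009;-1 -0.002 0.003 -0.008 -0.008 0.017 0.009;-1 -0.002 0.003 -0.008 -0.008 0.017 0.009;-1 -0.002 0.003 -0.008 -0.008 0.017 0.009;-1 -0.002 0.003 -0.008 -0.008 0.017 0.009;-1 -0.002 0.003 -0.008 -0.008 0.017 0.009;-1 -0.002 0.003 -0.008 -0.008 0.017 0.009")

```text
clock: 17.37
eef_pos: [0.342, -0.1196, 0.0145]
tool_rot: [-0.498, 0.778, -0.206, -0.324]
ft_force: [-0.7, 3.5, 6.7]
grip_width: 0.0497
grasp_force: 62.3
```

```bash
python3 - <<'E'
from h import *
o,M=st()
g=o['eef_pos']-.019*M[:,2]; d=g-[.3445,-.1138,.025]; c=M.T@d; print('d in tool',c.round(4))
# tool-frame part axis zp = world dir of az -115
zp=M.T@np.array([np.cos(np.radians(-115)),np.sin(np.radians(-115)),0]); print('zp tool',zp.round(3))
az=-6
for th in (44,45,46): print(th,(rot(az,th,-1)@zp).round(3))
off=rot(az,45,-1)@c; print('grasp offset from centre at final',off.round(4))
gp=np.array([.613,-.0275,.072])+off; print('final gp',gp)
go(gp+[-.12,.012,.03],az,45,-1)
E
```

```text
clk 17.37 tcp [ 0.342  -0.1196  0.0145] grasp [ 0.3477 -0.1073  0.0279] az -114.9 th 44.9 camup 0.71 yt [-0.908  0.419  0.001] w 0.0497 F 62.3 ft [-0.7  3.5  6.7] q [ 0.17  0.6  -0.42  1.07 -0.62 -0.8 ]
d in tool [-0.003  -0.0002 -0.0072]
zp tool [0.706 0.003 0.709]
44 [ 0.02   0.001 -1.   ]
45 [ 0.003  0.003 -1.   ]
46 [-0.015  0.005 -1.   ]
grasp offset from centre at final [-0.0029  0.0001  0.0072]
final gp [ 0.61006479 -0.0273809   0.07920068]
shift [0.323 0.206 0.163] turn [ 1.042 -1.837 -1.228] rows 15.4
```

>>> step_arm(targets="-1 0 0 0.06 0 0 0;-1 0 0 0.13 0 0 0;-1 0 0.01 0.2 0.08 -0.13 -0.09;-1 0 0.02 0.26 0.15 -0.26 -0.17;-1 0.01 0.03 0.3 0.22 -0.39 -0.26;-1 0.02 0.04 0.32 0.3 -0.52 -0.35;-1 0.03 0.05 0.32 0.37 -0.65 -0.43;-1 0.04 0.06 0.32 0.44 -0.78 -0.52;-1 0.05 0.06 0.32 0.52 -0.92 -0.61;-1 0.05 0.06 0.32 0.52 -0.92 -0.61")

```text
clock: 18.2
eef_pos: [0.3668, -0.0899, 0.1746]
tool_rot: [-0.253, 0.958, -0.128, 0.036]
ft_force: [-0.2, 0.2, -1.8]
grip_width: 0.0494
grasp_force: 62.3
```

```bash
python3 - <<'E'
from h import *
o,M=st()
go((.45,-.015,.18),-6,45,-1)
go((.49,-.0155,.11),-6,45,-1)
E
```

```text
clk 18.20 tcp [ 0.3668 -0.0899  0.1746] grasp [ 0.3643 -0.0856  0.1929] az -59.6 th 74.7 camup -0.00 yt [-0.475  0.84  -0.263] w 0.0494 F 62.3 ft [-0.2  0.2 -1.8] q [-0.06 -0.09 -0.54  0.96 -0.22 -0.6 ]
shift [ 0.193  0.147 -0.016] turn [ 0.521 -0.911 -0.612] rows 7.6
shift [ 0.273  0.146 -0.156] turn [ 0.521 -0.911 -0.612] rows 7.6
```

>>> step_arm(targets="-1 0.03 0.03 0 0.07 -0.13 -0.09;-1 0.06 0.05 0 0.15 -0.26 -0.17;-1 0.09 0.07 -0.01 0.22 -0.39 -0.26;-1 0.13 0.09 -0.02 0.3 -0.52 -0.35;-1 0.17 0.11 -0.04 0.37 -0.65 -0.43;-1 0.21 0.13 -0.07 0.44 -0.78 -0.52;-1 0.25 0.146 -0.11 0.52 -0.91 -0.61;-1 0.273 0.146 -0.15 0.52 -0.91 -0.61;-1 0.273 0.146 -0.156 0.52 -0.91 -0.61;-1 0.273 0.146 -0.156 0.52 -0.91 -0.61")

```text
clock: 19.03
eef_pos: [0.4987, -0.0167, 0.0905]
tool_rot: [0.045, 0.926, -0.021, 0.375]
ft_force: [-1.4, 0.5, -1.8]
grip_width: 0.0494
grasp_force: 62.5
```

```bash
python3 - <<'E'
from h import *
o,M=st()
go((.61,-.0273,.110),-6,45,-1)
go((.61,-.0273,.083),-6,45,-1)
i,im=grab('scene','s5'); grab('top','t5')
c=im[195:335,100:400]; cv2.imwrite('pics/s5c.png',cv2.resize(c,(790,369),interpolation=cv2.INTER_CUBIC))
E
```

```text
clk 19.03 tcp [ 0.4987 -0.0167  0.0905] grasp [ 0.4856 -0.0153  0.1041] az -6.0 th 45.9 camup -0.70 yt [ 0.1    0.995 -0.005] w 0.0494 F 62.5 ft [-1.4  0.5 -1.8] q [ 0.02  0.09 -1.04 -0.32 -0.09  0.08]
shift [ 0.249 -0.024  0.012] turn [ 0.004 -0.021 -0.006] rows 3.0
shift [ 0.249 -0.024 -0.042] turn [ 0.004 -0.021 -0.006] rows 3.0
```

>>> step_arm(targets="-1 0.06 -0.006 -0.01 0.004 -0.021 -0.006;-1 0.12 -0.012 -0.01 0.004 -0.021 -0.006;-1 0.18 -0.018 -0.01 0.004 -0.021 -0.006;-1 0.23 -0.022 -0.01 0.004 -0.021 -0.006;-1 0.249 -0.024 -0.015 0.004 -0.021 -0.006;-1 0.249 -0.024 -0.025 0.004 -0.021 -0.006;-1 0.249 -0.024 -0.035 0.004 -0.021 -0.006;-1 0.249 -0.024 -0.035 0.004 -0.021 -0.006")

```text
clock: 19.8
eef_pos: [0.6246, -0.0288, 0.0764]
tool_rot: [0.048, 0.922, -0.02, 0.384]
ft_force: [-0.7, 0.4, -2.1]
grip_width: 0.0493
grasp_force: 62.5
```

```bash
python3 - <<'E'
from h import *
o,M=st()
go((.61,-.0273,.0792),-6,45,-1)
E
```

```text
clk 19.80 tcp [ 0.6246 -0.0288  0.0764] grasp [ 0.6112 -0.0274  0.0898] az -6.0 th 44.7 camup -0.71 yt [0.105 0.995 0.   ] w 0.0493 F 62.5 ft [-0.7  0.4 -2.1] q [-0.02  0.32 -0.79 -0.33 -0.06  0.06]
shift [-0.002  0.    -0.021] turn [0.    0.006 0.   ] rows 0.3
```

>>> step_arm(targets="-1 -0.002 0 -0.006 0 0.006 0;-1 -0.002 0 -0.012 0 0.006 0;-1 -0.002 0 -0.014 0 0.006 0;-1 -0.002 0 -0.016 0 0.006 0;-1 -0.002 0 -0.017 0 0.006 0;-1 -0.002 0 -0.018 0 0.006 0")

```text
clock: 20.3
eef_pos: [0.6266, -0.0288, 0.0697]
tool_rot: [0.048, 0.922, -0.02, 0.385]
ft_force: [0.7, -0.0, -1.5]
grip_width: 0.0492
grasp_force: 62.5
```

```bash
python3 - <<'E'
from h import *
o,M=st()
E
```

```text
clk 20.30 tcp [ 0.6266 -0.0288  0.0697] grasp [ 0.6132 -0.0274  0.0831] az -6.0 th 44.7 camup -0.71 yt [0.105 0.995 0.   ] w 0.0492 F 62.5 ft [ 0.7 -0.  -1.5] q [-0.02  0.34 -0.79 -0.35 -0.06  0.06]
```

>>> step_arm(targets="-1 -0.006 0 -0.002 0 0.005 0;-1 -0.006 0 -0.004 0 0.005 0;-1 -0.006 0 -0.006 0 0.005 0;-1 -0.006 0 -0.007 0 0.005 0;-1 -0.006 0 -0.007 0 0.005 0")

```text
clock: 20.72
eef_pos: [0.6236, -0.0288, 0.0661]
tool_rot: [0.048, 0.922, -0.02, 0.383]
ft_force: [0.4, -0.5, -1.9]
grip_width: 0.0495
grasp_force: 62.5
```

```bash
python3 - <<'E'
from h import *
o,M=st()
E
```

```text
clk 20.72 tcp [ 0.6236 -0.0288  0.0661] grasp [ 0.6102 -0.0274  0.0795] az -6.0 th 44.9 camup -0.71 yt [ 0.105  0.995 -0.   ] w 0.0495 F 62.5 ft [ 0.4 -0.5 -1.9] q [-0.02  0.35 -0.79 -0.36 -0.06  0.06]
```

>>> step_arm(targets="-1 0 0 -0.002 0 0 0;-1 0 0 -0.002 0 0 0;-1 0 0 -0.003 0 0 0;-1 0 0 -0.003 0 0 0")

```text
clock: 21.05
eef_pos: [0.624, -0.0288, 0.0651]
tool_rot: [0.048, 0.922, -0.02, 0.383]
ft_force: [-1.1, -1.2, -0.2]
grip_width: 0.049
grasp_force: 62.8
```

```bash
python3 - <<'E'
from h import *
o,M=st()
E
```

```text
clk 21.05 tcp [ 0.624  -0.0288  0.0651] grasp [ 0.6106 -0.0274  0.0785] az -6.0 th 44.8 camup -0.71 yt [ 0.105  0.994 -0.   ] w 0.0490 F 62.8 ft [-1.1 -1.2 -0.2] q [-0.02  0.35 -0.79 -0.36 -0.06  0.06]
```

>>> step_arm(targets="-1 0 0 -0.001 0 0 0;-1 0 0 -0.002 0 0 0;-1 0 0 -0.002 0 0 0")

```text
clock: 21.3
eef_pos: [0.6246, -0.0289, 0.0651]
tool_rot: [0.048, 0.922, -0.02, 0.384]
ft_force: [-2.7, -0.1, 4.6]
grip_width: 0.0493
grasp_force: 63.3
```

```bash
python3 - <<'E'
from h import *
o,M=st()
E
```

```text
clk 21.30 tcp [ 0.6246 -0.0289  0.0651] grasp [ 0.6112 -0.0275  0.0785] az -6.0 th 44.7 camup -0.71 yt [ 0.105  0.994 -0.   ] w 0.0493 F 63.3 ft [-2.7 -0.1  4.6] q [-0.02  0.35 -0.8  -0.36 -0.06  0.06]
```

>>> step_arm(targets="0.5 0 0 0 0 0 0;0.5 0 0 0 0 0 0;0.5 0 0 0 0 0 0;0.5 0 0 0 0 0 0;0.5 0 0 0 0 0 0;0.5 -0.04 0.004 0.03 0 0 0;0.5 -0.1 0.01 0.08 0 0 0;0.5 -0.16 0.017 0.13 0 0 0;0.5 -0.22 0.023 0.18 0 0 0;0.5 -0.25 0.025 0.22 0 0 0")

```text
clock: 22.13
eef_pos: [0.4949, -0.0161, 0.173]
tool_rot: [0.048, 0.923, -0.02, 0.381]
ft_force: [1.0, 0.0, -0.3]
grip_width: 0.0639
grasp_force: 0.0
```

```bash
python3 - <<'E'
from h import *
o,M=st()
i,im=grab('scene','s6'); i2,im2=grab('top','t6')
go((.50,-.151,.30),-6,89.9,-1,tcp=True)
go((.602,-.151,.27),-6,89.9,-1,tcp=True)
# ball refine by dark blob in top & w1 view
s0=bot.camera_info('scene');t0=bot.camera_info('top')
for n,inf,img,c in (('top',i2,im2,(355,154)),('scene',i,im,(183,210))):
    g=img.max(2); m=(g<50).astype(np.uint8); k=np.zeros_like(m); k[c[1]-14:c[1]+14,c[0]-14:c[0]+14]=1; m=cv2.morphologyEx(m*k,cv2.MORPH_OPEN,np.ones((5,5)))
    q=cv2.moments(m,True); print(n,q['m00'],q['m10']/q['m00'],q['m01']/q['m00'])
    if n=='top':pt=(q['m10']/q['m00'],q['m01']/q['m00'])
    else:print(tri(i2,pt,i,(q['m10']/q['m00'],q['m01']/q['m00'])))
E
```

```text
clk 22.13 tcp [ 0.4949 -0.0161  0.173 ] grasp [ 0.4815 -0.0147  0.1865] az -6.0 th 45.1 camup -0.71 yt [ 0.104  0.995 -0.   ] w 0.0639 F 0.0 ft [ 1.   0.  -0.3] q [ 0.02 -0.15 -0.93  0.02 -0.09  0.09]
shift [ 0.003 -0.27   0.244] turn [0.104 1.004 0.   ] rows 6.3
shift [ 0.207 -0.27   0.184] turn [0.104 1.004 0.   ] rows 6.3
top 63.0 355.04761904761904 154.36507936507937
scene 344.0 182.38372093023256 211.6656976744186
(array([ 0.60351734, -0.15274134,  0.22388732]), np.float64(0.004616680376047985))
```

>>> step_arm(targets="-1 -0.04 -0.03 0.06 0.015 0.14 0;-1 -0.06 -0.1 0.12 0.03 0.28 0;-1 -0.06 -0.17 0.2 0.045 0.42 0;-1 -0.05 -0.23 0.25 0.06 0.56 0;-1 -0.03 -0.27 0.27 0.075 0.7 0;-1 0 -0.27 0.27 0.09 0.85 0;-1 0.05 -0.27 0.26 0.1 1 0;-1 0.12 -0.27 0.25 0.1 1 0;-1 0.2 -0.27 0.24 0.1 1 0;-1 0.207 -0.27 0.22 0.1 1 0")

```text
clock: 23.07
eef_pos: [0.6066, -0.1531, 0.2834]
tool_rot: [0.052, 0.999, -0.002, -0.001]
ft_force: [0.4, 0.1, -0.3]
grip_width: 0.0002
grasp_force: 0.0
```

```bash
python3 - <<'E'
from h import *
o,M=st()
go((.602,-.151,.25),-6,89.9,-1,tcp=True)
E
```

```text
clk 23.07 tcp [ 0.6066 -0.1531  0.2834] grasp [ 0.6066 -0.153   0.3024] az -106.6 th 89.7 camup 0.00 yt [ 0.105  0.994 -0.004] w 0.0002 F 0.0 ft [ 0.4  0.1 -0.3] q [-0.25  0.5   0.51  1.59 -0.   -0.14]
shift [-0.009  0.004 -0.067] turn [ 0.005 -0.004  0.   ] rows 0.8
```

>>> step_arm(targets="-1 -0.008 0.002 -0.03 0 0 0;-1 -0.008 0.002 -0.06 0 0 0;-1 -0.008 0.002 -0.07 0 0 0;-1 -0.008 0.002 -0.08 0 0 0;-1 -0.008 0.002 -0.09 0 0 0;-1 -0.008 0.002 -0.1 0 0 0;-1 -0.008 0.002 -0.1 0 0 0")

```text
clock: 23.65
eef_pos: [0.5982, -0.1504, 0.2347]
tool_rot: [0.052, 0.999, -0.002, 0.0]
ft_force: [0.7, -0.3, 1.5]
grip_width: 0.0002
grasp_force: 0.5
```

```bash
python3 - <<'E'
from h import *
o,M=st()
E
```

```text
clk 23.65 tcp [ 0.5982 -0.1504  0.2347] grasp [ 0.5982 -0.1503  0.2537] az -92.4 th 89.8 camup -0.00 yt [ 0.103  0.995 -0.004] w 0.0002 F 0.5 ft [ 0.7 -0.3  1.5] q [-0.24  0.48  0.36  1.45 -0.   -0.14]
```

>>> step_arm(targets="-1 0.006 -0.002 -0.015 0 0 0;-1 0.006 -0.002 -0.03 0 0 0;-1 0.006 -0.002 -0.045 0 0 0;-1 0.006 -0.002 -0.06 0 0 0;-1 0.006 -0.002 -0.075 0 0 0;-1 0.006 -0.002 -0.09 0 0 0;-1 0.006 -0.002 -0.105 0 0 0;-1 0.006 -0.002 -0.12 0 0 0;-1 0.006 -0.002 -0.135 0 0 0;-1 0.006 -0.002 -0.145 0 0 0")

```text
clock: 24.48
eef_pos: [0.6009, -0.1513, 0.1599]
tool_rot: [0.052, 0.999, -0.002, -0.002]
ft_force: [-0.1, -0.1, 3.6]
grip_width: 0.0002
grasp_force: 1.9
```

```bash
python3 - <<'E'
from h import *
o,M=st()
i,im=grab('wrist','w7')
E
```

```text
clk 24.48 tcp [ 0.6009 -0.1513  0.1599] grasp [ 0.601  -0.1513  0.1789] az -134.5 th 89.7 camup 0.00 yt [ 0.103  0.995 -0.004] w 0.0002 F 1.9 ft [-0.1 -0.1  3.6] q [-0.24  0.52  0.22  1.28 -0.   -0.14]
```

>>> step_arm(targets="-1 0 0 -0.008 0 0 0;-1 0 0 -0.014 0 0 0;-1 0 0 -0.02 0 0 0;-1 0 0 -0.024 0 0 0;-1 0 0 -0.024 0 0 0;-1 0 0 -0.024 0 0 0")

```text
clock: 25.03
eef_pos: [0.6012, -0.1512, 0.1488]
tool_rot: [0.052, 0.999, -0.002, -0.001]
ft_force: [0.0, 0.6, -0.3]
grip_width: 0.0001
grasp_force: 0.0
```

```bash
python3 - <<'E'
from h import *
o,M=st()
E
```

```text
clk 25.03 tcp [ 0.6012 -0.1512  0.1488] grasp [ 0.6012 -0.1512  0.1678] az -129.8 th 89.8 camup 0.00 yt [ 0.103  0.995 -0.004] w 0.0001 F 0.0 ft [ 0.   0.6 -0.3] q [-0.24  0.52  0.21  1.26 -0.   -0.14]
```

>>> step_arm(targets="-1 0 0 -0.001 0 0 0;-1 0 0 -0.002 0 0 0;-1 0 0 -0.003 0 0 0;-1 0 0 -0.004 0 0 0;-1 0 0 -0.005 0 0 0")

```text
clock: 25.45
eef_pos: [0.6014, -0.1512, 0.1471]
tool_rot: [0.052, 0.999, -0.002, -0.001]
ft_force: [0.3, 0.3, 3.0]
grip_width: -0.0004
grasp_force: 1.4
```

```bash
python3 - <<'E'
from h import *
o,M=st()
E
```

```text
clk 25.45 tcp [ 0.6014 -0.1512  0.1471] grasp [ 0.6014 -0.1512  0.1661] az -116.1 th 89.8 camup 0.00 yt [ 0.103  0.995 -0.004] w -0.0004 F 1.4 ft [0.3 0.3 3. ] q [-0.24  0.52  0.2   1.25 -0.   -0.14]
```

>>> step_arm(targets="-1 0 0 -0.002 0 0 0;-1 0 0 -0.004 0 0 0;-1 0 0 -0.006 0 0 0;-1 0 0 -0.008 0 0 0;-1 0 0 -0.009 0 0 0;-1 0 0 -0.01 0 0 0;-1 0 0 -0.01 0 0 0")

```text
clock: 26.03
eef_pos: [0.6013, -0.1513, 0.1418]
tool_rot: [0.052, 0.999, -0.002, -0.001]
ft_force: [0.2, 0.6, 3.6]
grip_width: 0.0002
grasp_force: 1.8
```

```bash
python3 - <<'E'
from h import *
o,M=st()
E
```

```text
clk 26.03 tcp [ 0.6013 -0.1513  0.1418] grasp [ 0.6014 -0.1512  0.1608] az -120.8 th 89.8 camup 0.00 yt [ 0.103  0.995 -0.004] w 0.0002 F 1.8 ft [0.2 0.6 3.6] q [-0.24  0.53  0.19  1.24 -0.   -0.14]
```

>>> step_arm(targets="-1 0 0 -0.001 0 0 0;-1 0 0 -0.002 0 0 0;-1 0 0 -0.003 0 0 0;-1 0 0 -0.003 0 0 0")

```text
clock: 26.37
eef_pos: [0.6013, -0.1513, 0.1403]
tool_rot: [0.052, 0.999, -0.002, -0.001]
ft_force: [0.5, 1.1, 3.8]
grip_width: 0.0001
grasp_force: 1.9
```

```bash
python3 - <<'E'
from h import *
o,M=st()
E
```

```text
clk 26.37 tcp [ 0.6013 -0.1513  0.1403] grasp [ 0.6014 -0.1512  0.1593] az -121.1 th 89.8 camup 0.00 yt [ 0.103  0.995 -0.004] w 0.0001 F 1.9 ft [0.5 1.1 3.8] q [-0.24  0.53  0.19  1.24 -0.   -0.14]
```

Now I'll raise the tool straight up, draw it back, and check.

>>> step_arm(targets="-1 0 0 0.03 0 0 0;-1 0 0 0.1 0 0 0;-1 0 0 0.18 0 0 0;-1 -0.04 -0.02 0.26 0 0 0;-1 -0.12 -0.05 0.3 0 0 0;-1 -0.2 -0.1 0.3 0 0 0;-1 -0.28 -0.16 0.3 0 0 0;-1 -0.36 -0.22 0.3 0 0 0;-1 -0.4 -0.25 0.3 0 0 0;-1 -0.4 -0.25 0.3 0 0 0")

```text
clock: 27.2
eef_pos: [0.3966, -0.2785, 0.2899]
tool_rot: [0.054, 0.999, -0.002, -0.003]
ft_force: [-0.3, 0.9, -0.1]
grip_width: -0.0002
grasp_force: 0.0
```

```bash
python3 - <<'E'
from h import *
o,M=st()
i,im=grab('scene','s8'); i2,im2=grab('top','t8')
b=[.602,-.1515,.127]
print('pred top/scene',proj(i2,[b])[0].round(1),proj(i,[b])[0].round(1))
for n,inf,img in (('top',i2,im2),('scene',i,im)):
    c=proj(inf,[b])[0].astype(int); g=img.max(2); m=(g<50).astype(np.uint8); k=np.zeros_like(m); k[c[1]-12:c[1]+12,c[0]-12:c[0]+12]=1
    m=cv2.morphologyEx(m*k,cv2.MORPH_OPEN,np.ones((5,5))); q=cv2.moments(m,True); print(n,q['m00'],round(q['m10']/max(q['m00'],1),1),round(q['m01']/max(q['m00'],1),1))
a=cv2.resize(im[180:330,130:330],(800,600),interpolation=cv2.INTER_CUBIC)[:, :400*2]
a=cv2.resize(im[170:330,90:290],(400,320),interpolation=cv2.INTER_CUBIC); bb=cv2.resize(im2[80:240,260:460],(400,320),interpolation=cv2.INTER_CUBIC)
cc=cv2.resize(im2[160:260,140:265],(400,280)); dd=cv2.resize(im[140:260,300:480],(400,280))
cv2.imwrite('pics/fin.png',np.vstack([np.hstack([a,bb]),np.hstack([cc,dd])]))
E
```

```text
clk 27.20 tcp [ 0.3966 -0.2785  0.2899] grasp [ 0.3967 -0.2784  0.3089] az -142.6 th 89.6 camup 0.01 yt [ 0.107  0.994 -0.005] w -0.0002 F 0.0 ft [-0.3  0.9 -0.1] q [-0.61  0.19  0.1   1.48 -0.01 -0.5 ]
pred top/scene [348.6 160.5] [191.9 234.1]
top 41.0 347.6 160.1
scene 80.0 191.4 234.0
```

View pics/fin.png

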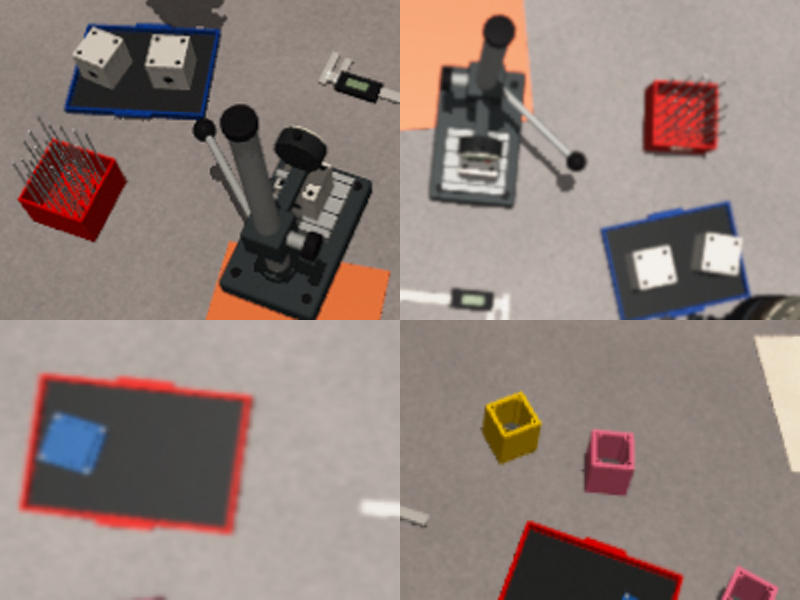

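The ball sits within 1 px of its predicted place in both views. Both housings stand in the blue tray, the next housing is closed end up under the gauge, and the bystanders look untouched.

```bash
python3 -c "
from workcell import bot
print(bot.job_done())"
```

```text
the job is handed in; nothing more can be done
None
```

I handed the job in at 27.2 s of the 72 s limit. The measured housing stands open side down in the free half of the blue tray, and the next housing stands open side down in the middle of the measuring table. After letting go of it, I lowered the gauge by its ball handle. The plunger should be pushed in about 5 mm, worked out from the handle's height and a camera check good to about 2 mm, since I could not read the plunger itself.

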